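Oil the new bush of a clock movement

TASK

Take the oiler from the tool stand, dip its tip at least halfway down into the open oil cup, then touch the tip to the bottom of the oil sink in the clock movement's newly fitted bush (the one pivot hole with a raised collar). Keep the oiler upright there and press only lightly, about 2 N, and finish while still holding it in that touch so the oil can run in: do not let go. Leave the oil cup and everything else on the bench where it is, and never press hard with the oiler.

Things in the scene. Friction and masses are not known exactly. Their poses are not given: they have to be found in the camera images.
- oiler: Oiler upright in a hole of the tool stand, 35-60 g; unlike the other tools it has a straight black handle with a flat 16 mm disc on top. Origin: on its axis at the underside of the 18 mm collar resting on the stand's top; z up. Collar and neck z 0 to 10 mm, round 12 mm handle z 10 to 70, disc top z 78. Below: 7 mm shank to z -26, then a 2 mm wire; tip end at z -65.
- oiler_tip (a point): Lower end of the oiler's 3 mm ball tip, on the axis 65 mm below the oiler's origin. The wire is sprung: pushed along the axis it slides up into the shank by up to 8 mm, 0.6 N per mm from zero, then it is solid.
- stand: Fixed wooden tool stand, 52 x 186 mm (x, y), 78 mm high; origin under its centre. Four 10 mm through holes along its y axis at -69, -23, 23, 69 mm: oiler, screwdriver (swivel cap) and pin vice (round wooden head) stand in the first three in any order, 46 mm apart, none over 80 mm above its top; free room along its x axis on both sides of each handle.
- oil_cup: The open one of three round metal oil cups in a row on a fixed wooden tray (the others carry lids with a knob); loose, 180-290 g. 38 mm across at the foot, 33 mm at the mouth, 24 mm high; round well 25 mm across, 16 mm deep, floor 8 mm above the origin. Origin: centre of its underside, 10 mm above the bench; z up.
- oil_cup_rim (a point): Centre of the oil cup's mouth, level with its rim (24 mm above the cup's origin, 16 mm above the well's floor).
- movement: Fixed clock movement lying flat, back plate up: two brass plates 150 x 112 mm (x, y) on steel pillars; origin on the bench under its centre; top of the back plate 77.5 mm above the bench, nuts and pallet cock rise under 9 mm above that. The bush and two plain flush pivot holes sit in the back plate in any order.
- bush: New brass bush fixed in the movement's back plate: the only pivot hole with a raised collar, 18 mm in outer diameter, 5 mm high above the plate, with an 11 mm round oil sink in it, 3 mm deep. Origin: centre of its underside, on the top of the plate; z up.
- bush_sink (a point): The spot to touch: centre of the flat bottom of the bush's oil sink, 2 mm above the bush's origin and 3 mm below the top of its collar.
Not all that is in view belongs to the job. What is shaped like the oiler but green is not meant. Of the things shaped like the movement, the brass one is meant.

How it is judged:
On the way:
1. the oiler's tip is dipped at least halfway (8 mm) into the well of the open oil cup, the oiler held in the fingers (contact force between the fingers and oiler above 1 N and horizontal distance between oiler_tip and oil_cup_rim below 0.012 m and z of oiler_tip in the frame of oil_cup_rim between -0.02 and -0.0075 m), for 0.1 s.
At the end, for the whole second after the job is handed in: The fingers still hold the oiler, at rest, upright within 0.15 rad, its tip on the bottom of the bush's sink (within 5 mm of its centre, under 2 mm above its bottom), pressing on the bush with 0.7 to 3.6 N and not leaning on the movement; the oil cup within 20 mm of its start (contact force between the fingers and oiler above 1 N and horizontal distance between oiler_tip and bush_sink below 0.005 m and z of oiler_tip in the frame of bush_sink below 0.002 m and contact force between oiler and bush between 0.7 and 3.6 N and angle between oiler's own z axis and vertical below 0.15 rad and linear speed of oiler below 0.01 m/s and contact force between oiler and movement below 0.3 N and distance of oil_cup from where it was at the start of the episode below 0.02 m); the arm keeps its last pose, push and grip.
It fails at once if the oiler pressed on the clock movement, the bush or the oil cup with more than 10 N (contact force between oiler and bush above 10 N or contact force between oiler and movement above 10 N or contact force between oiler and oil_cup above 10 N).
It fails at once if the oil cup shoved (more than 25 mm) or tipped (more than 0.4 rad) (distance of oil_cup from where it was at the start of the episode above 0.025 m or angle between oil_cup's own z axis and vertical above 0.4 rad).
It fails at once if another thing on the bench moved by more than 30 mm (distance of any of screwdriver, pin_vice, lidded_cup_a, lidded_cup_b, loupe, jar, blower, tweezers, cup_lid from where it was at the start of the episode above 0.03 m).
It fails at once if the arm or fingers struck the clock movement with more than 10 N (contact force between any of the arm, the fingers and movement above 10 N).
It also fails if it takes over 48 s, if anything falls off the work surface, if the arm or the gripper's body presses on something with over 40 N, if the wrist force passes 120 N, or if a joint passes its speed limit or range.

ROBOT

A 7-joint arm with a two-finger parallel gripper is mounted at the origin on the work surface. World frame = base frame: x ahead of the robot, y to its left, z up, the work surface at z = 0. Lengths are in m, angles in rad, forces in N, time in s.
With the tool pointing down it reaches from about 0.35 to 0.9 m from the base axis. Payload 8.1 kg.
Tool frame: the origin (TCP) lies midway between the tips of the shut fingers; the grasp point (between the pads) lies 19 mm behind it; z points along the fingers, y is the line along which they close (so a half turn about z gives the same grasp; the last joint's range is limited). The gripper opens to 92 mm and grips with 3 to 60 N. Pads are 19 mm wide; open, the fingers measure 130 mm over their backs; the gripper's body (75 mm by 190 mm) begins 47 mm behind the grasp point.
Start: joints at [1.228, 0.434, 0.025, 1.573, -0.012, 1.134, -0.075], TCP at [0.148, -0.607, 0.227] pointing down, gripper open.
Joint ranges: [-2.62, 2.62], [-0.44, 2.09], [-1.27, 1.32], [0.08, 2.57], [-1.32, 4.46], [0.12, 2], [-2.74, 2.74]. Speed limits (rad/s): [2.22, 2.22, 3.01, 3.01, 3.14, 3.14, 3.14].

INTERFACE

Orientations are given as a rotation vector (axis times angle).
In Python, from cell import observe, cams, job gives the robot as it stands. The module is installed in compiled form; this text tells all that it offers.
- The arm moves only by the tool step_arm, never from a script. Its argument "steps" is a list of rows, each a list of 6 numbers: the shift along the world's x, y, z in mm, then the turn, a rotation vector about the world's x, y, z in rad. In form: [[dx, dy, dz, rx, ry, rz], ...]. A call has 1 to 20 rows; each row shifts and turns the commanded pose from where the row before left it; what a row does not reach is not made up. A row lasts 1/12 s, in which the tool goes at most 41.7 mm and 7.16 degrees, less where a joint would pass 70% of its speed; a pose out of reach is approached as far as the arm can. A call with a gripper value outside its range is refused whole. "gripper" is the opening, from 0 (shut) to 1 (fully open), set as the call begins (left out, the last holds). The fingers move at their own pace and stop on an object; "force" is the grip in N (left out, the last holds). Time passes only in rows, so rows that do not move let the fingers close. It gives the time, the measured TCP pose, the force, the opening and the grip force at its end, in the units of the state.
- observe(): the state, without advancing time (a new reading comes with each control period).
- cams.get_image(name): name is "scene" or "top" or "wrist"; returns the picture (420x560x3 uint8, red, green, blue); there is no depth.
- cams.get_calibration(name): a dict with "fov_y" (degrees; the focal length in pixels is half the picture's height over the tangent of half this angle, whatever the lens; pixels are square), "cx", "cy" (the principal point, pixels), "dist_coeffs" ([k1, k2, p1, p2, k3] as OpenCV has them; the pictures are not rectified), "world_to_cam" (4x4, takes a point from world to camera coordinates). Camera axes: x right, y up, looking along -z (the intrinsics and any distortion apply to the point x, -y, -z); pixel columns grow to the right and rows downward; lengths in m; the calibration is good to about 2 mm. A picture is of the moment at which its call begins: read the wrist's pose just before it. get_calibration takes no time and is no camera call; for the wrist camera it gives the pose at the moment of the call.
- job.sign_off(): hands the job in; it is judged then, once.
The state is a dict: "clock": time; "joints": joint angles; "dq": joint speeds; "joint_efforts": joint torques, N m; "position": TCP position; "ee_rot": TCP orientation; "force": force on the tool from outside, world axes, zero at the start; "ft_torque": the same for the moment, N m; "width": opening from 0.0 (shut) to 1.0 (fully open); "gripper_force": force on a finger pad.
Only numpy, scipy, OpenCV 4.12 (cv2) and the standard library are available. Lean on these libraries where they do the work, as an engineer would, in place of code of your own. Each camera call takes 0.05 s, during which the arm holds its last target. There are 200 camera calls.

## Working session

There is one attempt and no reset: what is moved stays moved. The work goes in short steps, Python scripts to look and compute and a tool call to move; the robot and the scene stay as the last step left them, time stands still between calls to the robot, and variables do not carry over. Pictures are saved under pics/ and viewed, at most 10 in all, crops included, and the job is handed in when it is done.

Besides the shell and the picture viewer there is one more tool, called after "Emit:" as name(argument=value, ...) on one line, values as JSON. step_arm: Moves the arm, as the interface text tells. Its arguments: {"type":"object","properties":{"steps":{"type":"array","items":{"type":"array","items":{"type":"number"}}},"gripper":{"type":"number"},"force":{"type":"number"}},"required":["steps"]}

```bash
mkdir -p pics; cat > h.py <<'E'
import numpy as np, cv2
from cell import observe, cams, job
def K(c):
    f=210/np.tan(np.radians(c["fov_y"])/2)
    return np.array([[f,0,c["cx"]],[0,f,c["cy"]],[0,0,1.]]),np.array(c["dist_coeffs"],float)
def ray(c,uv):
    k,d=K(c); p=cv2.undistortPoints(np.array([[uv]],float),k,d)[0,0]
    T=np.linalg.inv(np.array(c["world_to_cam"])); v=T[:3,:3]@np.array([p[0],-p[1],-1]); return T[:3,3],v/np.linalg.norm(v)
def onz(c,uv,z):
    o,v=ray(c,uv); return o+v*(z-o[2])/v[2]
def proj(c,P):
    k,d=K(c); T=np.array(c["world_to_cam"]); q=T[:3,:3]@np.array(P)+T[:3,3]
    return cv2.projectPoints(np.array([[q[0],-q[1],-q[2]]]),np.zeros(3),np.zeros(3),k,d)[0][0,0]
def two(c1,u1,c2,u2):
    o1,v1=ray(c1,u1);o2,v2=ray(c2,u2)
    A=np.stack([v1,-v2],1); t=np.linalg.lstsq(A,o2-o1,rcond=None)[0]
    a=o1+t[0]*v1;b=o2+t[1]*v2; return (a+b)/2,np.linalg.norm(a-b)
def grab(n,f):
    c=cams.get_calibration(n); im=cams.get_image(n)[:,:,::-1].copy(); cv2.imwrite("pics/"+f+".png",im); return c,im
E
python3 - <<'E'
from h import *
for n in("top","scene"):
    c,im=grab(n,n); print(n,c["fov_y"],np.linalg.inv(c["world_to_cam"])[:3].round(3).tolist())
print(observe())
E
```

```text
top 42.018936671918546 [[0.016, 0.976, -0.219, 0.263], [-1.0, 0.016, -0.001, -0.104], [0.002, 0.219, 0.976, 1.298]]
scene 48.53065663152892 [[-0.075, -0.639, 0.765, 1.255], [0.997, -0.037, 0.067, -0.034], [-0.014, 0.768, 0.64, 0.692]]
{'clock': 0.1, 'joints': array([ 1.22842402,  0.43511169,  0.02497787,  1.57398573, -0.01155094,
        1.13398458, -0.07509573]), 'dq': array([-0.00071161, -0.00045171,  0.0010317 , -0.00243961, -0.00035655,
        0.00072735,  0.00082861]), 'joint_efforts': array([ 4.32082175e-03, -6.69129181e+01,  9.88783725e-01, -3.15145862e+01,
       -6.04972104e-02,  3.73361784e-02,  1.34580586e-05]), 'position': array([ 0.14825287, -0.60670923,  0.22605724]), 'ee_rot': array([-3.11775590e+00, -3.75500891e-01,  5.13334310e-04]), 'force': array([-0.28410893, -0.43205618,  0.03806133]), 'ft_torque': array([-0.03448914, -0.05816069, -0.06945677]), 'gripper_force': 0.0, 'width': 1.0022318191331705}
```

View pics/top.png

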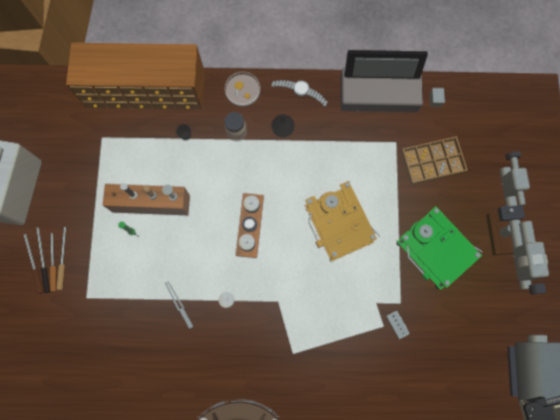

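View pics/scene.png

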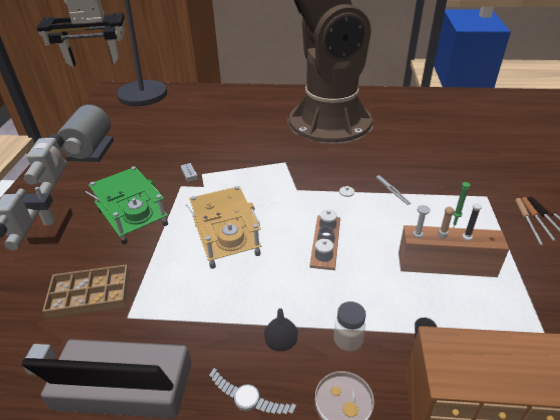

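Both views show the same layout. The stand has three tools, at top pixels (127,190), (150,193) and (170,191). The three cups are at (251,203), (249,225) and (247,243). The brass movement is at (340,222), and its green twin at (440,247). I'll check each candidate in one enlarged composite.

```bash
python3 - <<'E'
from h import *
t=cv2.imread("pics/top.png");s=cv2.imread("pics/scene.png")
def cr(im,x,y,w,h): return cv2.resize(im[y:y+h,x:x+w],(400,300),interpolation=cv2.INTER_CUBIC)
cv2.imwrite("pics/comp.png",np.vstack([np.hstack([cr(t,96,168,100,75),cr(s,395,180,120,90)]),np.hstack([cr(t,300,175,100,75) ,cr(s,180,180,100,75)])]))
cv2.imwrite("pics/comp2.png",np.hstack([cr(t,210,190,80,60),cr(s,285,200,80,60)]))
E
```

```text
(no output)
```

View pics/comp.png

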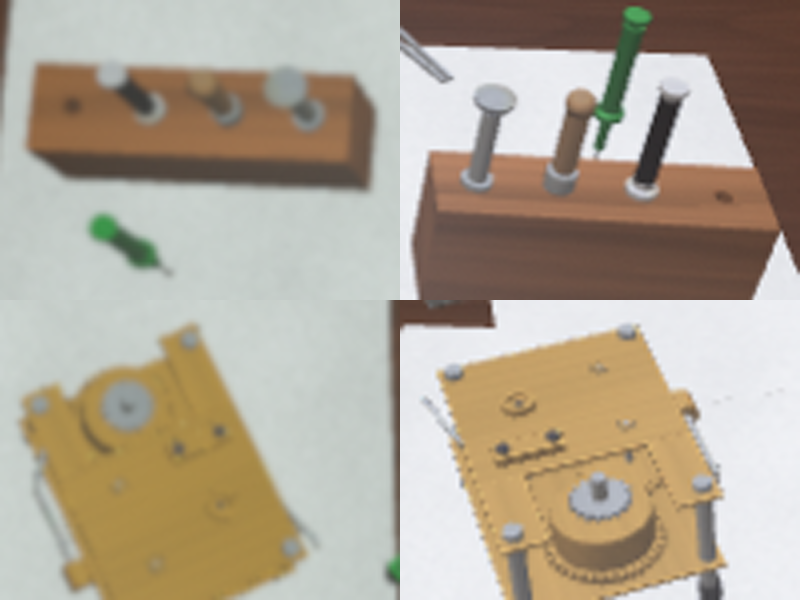

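View pics/comp2.png

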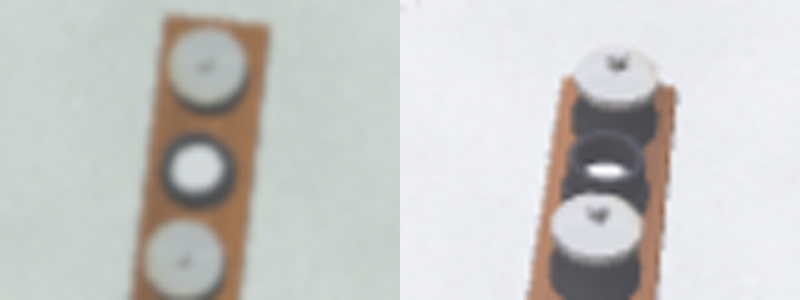

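The composite settles which thing is which:
- **Oiler:** black handle with a flat disc, at top (124,187) and scene (477,206.7). The screwdriver has the grey swivel cap, the pin vice a round wooden head, and the green lookalike lies off the stand.
- **Cup:** the middle one is open, at top (249.6,224) and scene (326,231).
- **Bush:** the raised collar on the brass plate, at top (355.5,225.7) and scene (209.7,206). The plain holes are flush.

```bash
python3 - <<'E'
from h import *
t=cams.get_calibration("top");s=cams.get_calibration("scene")
print(np.linalg.norm(np.diff([onz(t,u,.078)[:2] for u in [(100.5,206),(105,184),(185,187)]],axis=0),axis=1))
for n,a,b,z in [("disc",(124,187),(477,206.7),.156),("collar",(133,195),(467.5,236),.081),("hole",(114,194.4),(492.2,239),.078),("rim",(249.6,224),(326,231),.034),("bush",(355.5,225.7),(209.7,206),.0825)]:
    print(n,two(t,a,s,b),onz(t,a,z).round(4),onz(s,b,z).round(4))
print([onz(t,(96+x/4,168+y/4),.078)[:2].round(3) for x,y in[(38,64),(353,76),(347,160),(28,152)]])
E
```

```text
[0.05295296 0.18635243]
disc (array([0.57993931, 0.25644698, 0.15122871]), np.float64(0.0020168032459985078)) [0.5784 0.2539 0.156 ] [0.5856 0.255  0.156 ]
collar (array([0.58081718, 0.25628327, 0.07979452]), np.float64(0.0017298308148536623)) [0.5803 0.255  0.081 ] [0.582  0.2567 0.081 ]
hole (array([0.58259999, 0.30190282, 0.07619065]), np.float64(0.0024573517039917342)) [0.5818 0.3    0.078 ] [0.5843 0.3023 0.078 ]
rim (array([ 0.52724113, -0.01058819,  0.02934158]), np.float64(0.002801693887299264)) [ 0.5263 -0.0123  0.034 ] [ 0.5322 -0.0094  0.034 ]
bush (array([ 0.51685982, -0.25527118,  0.07750925]), np.float64(0.00355470847867347)) [ 0.5162 -0.2564  0.0825] [ 0.5229 -0.2517  0.0825]
[array([0.606, 0.322]), array([0.602, 0.139]), array([0.552, 0.139]), array([0.554, 0.323])]
```

All heights and sizes agree to within about 5 mm. Next I swing over to the movement, turning the tool 1.33 rad, for a closer wrist view of the bush on the way.

Emit:
step_arm(steps=[[25, 25, 4, 0, 0, 0.095], [25, 25, 4, 0, 0, 0.095], [25, 25, 4, 0, 0, 0.095], [25, 25, 4, 0, 0, 0.095], [25, 25, 4, 0, 0, 0.095], [25, 25, 4, 0, 0, 0.095], [25, 25, 4, 0, 0, 0.095], [25, 25, 4, 0, 0, 0.095], [25, 25, 4, 0, 0, 0.095], [25, 25, 4, 0, 0, 0.095], [25, 25, 4, 0, 0, 0.095], [25, 25, 4, 0, 0, 0.095], [25, 25, 4, 0, 0, 0.095], [25, 25, 4, 0, 0, 0.095], [0, 0, 0, 0, 0, 0], [0, 0, 0, 0, 0, 0], [0, 0, 0, 0, 0, 0]], gripper=1)

```text
clock: 1.52
position: [0.4979, -0.2575, 0.2822]
ee_rot: [-2.223, -2.219, 0.001]
force: [-0.6, -0.7, -0.4]
width: 1.001
gripper_force: 0.0
```

```bash
python3 - <<'E'
from h import *
o=observe();print(o["clock"],o["position"],o["ee_rot"],o["joints"].round(2))
c,im=grab("wrist","w1"); print(c["fov_y"],np.linalg.inv(c["world_to_cam"])[:3].round(3).tolist()); print(proj(c,[.519,-.254,.0825]))
E
```

```text
1.5167 [ 0.49786937 -0.25753833  0.28224186] [-2.22309732e+00 -2.21872385e+00  1.35288716e-03] [ 0.7   0.33 -0.43  1.62  0.14  1.22  0.24]
65.6512852591392 [[1.0, 0.002, 0.002, 0.499], [-0.003, 0.956, 0.292, -0.178], [-0.002, -0.292, 0.956, 0.439]]
[298.28517527 175.75773806]
```

View pics/w1.png

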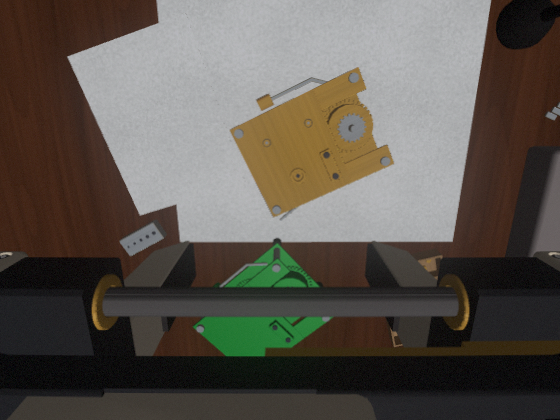

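The wrist view puts the bush at (298,175). The fixed-camera estimate (.519,-.254) projects to (298.3,175.8), so the two agree. Now over to the oiler.

Emit:
step_arm(steps=[[4, 27, 0, 0, 0, 0], [4, 27, 0, 0, 0, 0], [4, 27, 0, 0, 0, 0], [4, 27, 0, 0, 0, 0], [4, 27, 0, 0, 0, 0], [4, 27, 0, 0, 0, 0], [4, 27, 0, 0, 0, 0], [4, 27, 0, 0, 0, 0], [4, 27, 0, 0, 0, 0], [4, 27, 0, 0, 0, 0], [4, 27, 0, 0, 0, 0], [4, 27, 0, 0, 0, 0], [4, 27, 0, 0, 0, 0], [4, 27, 0, 0, 0, 0], [4, 27, 0, 0, 0, 0], [4, 27, 0, 0, 0, 0], [4, 27, 0, 0, 0, 0], [4, 27, 0, 0, 0, 0], [11, 25, 0, 0, 0, 0], [0, 0, 0, 0, 0, 0]])

```text
clock: 3.23
position: [0.5816, 0.2576, 0.282]
ee_rot: [-2.219, -2.221, -0.002]
force: [-1.1, -0.7, -0.2]
width: 1.003
gripper_force: 0.0
```

Emit:
step_arm(steps=[[0, 0, 0, 0, 0, 0], [0, 0, 0, 0, 0, 0]])

```text
clock: 3.4
position: [0.5817, 0.2519, 0.2822]
ee_rot: [2.225, 2.217, -0.002]
force: [0.7, -0.1, -0.0]
width: 1.0
gripper_force: 0.0
```

```bash
python3 - <<'E'
from h import *
o=observe();print(o["clock"],o["position"],o["ee_rot"],o["joints"].round(2))
c,im=grab("wrist","w2"); print(proj(c,[.581,.2558,.156]),proj(c,[.581,.2558,.08]))
E
```

```text
3.4 [0.58174434 0.25186556 0.28222994] [ 2.22469238  2.21714756 -0.00234465] [-0.12  0.48 -0.58  1.43  0.26  1.31 -0.72]
[278.09391825 192.23927646] [278.53859144 174.74800456]
```

View pics/w2.png

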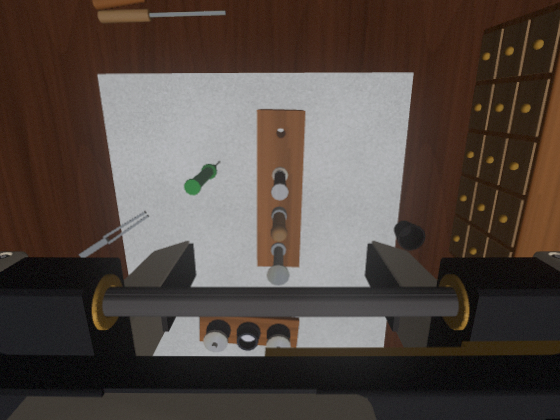

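The disc is at (280.5,191.5), against a predicted (278.1,192.2), so the oiler is at about (.582,.256). Descending and gripping.

Emit:
step_arm(steps=[[0, 4, -20, 0, 0, 0], [0, 0, -20, 0, 0, 0], [0, 0, -20, 0, 0, 0], [0, 0, -20, 0, 0, 0], [0, 0, -20, 0, 0, 0], [0, 0, -20, 0, 0, 0], [0, 0, -20, 0, 0, 0], [0, 0, -20, 0, 0, 0], [0, 0, -15, 0, 0, 0], [0, 0, -4, 0, 0, 0], [0, 0, 0, 0, 0, 0], [0, 0, 0, 0, 0, 0]])

```text
clock: 4.45
position: [0.582, 0.2571, 0.1046]
ee_rot: [2.224, 2.218, 0.001]
force: [-0.2, 0.2, 0.3]
width: 1.001
gripper_force: 0.0
```

Emit:
step_arm(steps=[[0, 0, 0, 0, 0, 0], [0, 0, 0, 0, 0, 0], [0, 0, 0, 0, 0, 0], [0, 0, 0, 0, 0, 0], [0, 0, 0, 0, 0, 0], [0, 0, 0, 0, 0, 0], [0, 0, 0, 0, 0, 0], [0, 0, 0, 0, 0, 0], [0, 0, 0, 0, 0, 0], [0, 0, 0, 0, 0, 0], [0, 0, 0, 0, 0, 0], [0, 0, 0, 0, 0, 0]], gripper=0, force=20)

```text
clock: 5.45
position: [0.5814, 0.2578, 0.1037]
ee_rot: [2.223, 2.22, -0.0]
force: [-0.2, -0.1, -0.9]
width: 0.178
gripper_force: 0.0
```

Emit:
step_arm(steps=[[0, 0, 0, 0, 0, 0], [0, 0, 0, 0, 0, 0], [0, 0, 0, 0, 0, 0], [0, 0, 0, 0, 0, 0], [0, 0, 0, 0, 0, 0], [0, 0, 0, 0, 0, 0]])

```text
clock: 5.95
position: [0.5814, 0.2578, 0.1037]
ee_rot: [-2.223, -2.22, 0.0]
force: [-0.1, -0.5, -0.8]
width: 0.122
gripper_force: 20.0
```

Gripped at 11 mm opening and 20 N. Lifting straight up until it clears the neighbouring tools.

Emit:
step_arm(steps=[[0, 0, 5, 0, 0, 0], [0, 0, 10, 0, 0, 0], [0, 0, 10, 0, 0, 0], [0, 0, 10, 0, 0, 0], [0, 0, 10, 0, 0, 0], [0, 0, 10, 0, 0, 0], [0, 0, 10, 0, 0, 0], [0, 0, 10, 0, 0, 0], [0, 0, 10, 0, 0, 0], [0, 0, 15, 0, 0, 0], [0, 0, 15, 0, 0, 0], [0, 0, 15, 0, 0, 0], [0, 0, 15, 0, 0, 0], [0, 0, 15, 0, 0, 0], [0, 0, 5, 0, 0, 0], [0, 0, 0, 0, 0, 0], [0, 0, 0, 0, 0, 0]])

```text
clock: 7.37
position: [0.5813, 0.2577, 0.2685]
ee_rot: [2.223, 2.22, -0.0]
force: [1.0, -0.6, -0.0]
width: 0.125
gripper_force: 20.0
```

```bash
python3 - <<'E'
from h import *
o=observe();print(o["clock"],o["position"],o["ee_rot"],o["width"],o["gripper_force"])
p=o["position"]; S=[]
for n in("top","scene"):
    c,im=grab(n,n+"2")
    a=np.array([proj(c,p+[0,0,dz]) for dz in(-.09,.053)]); print(n,a.round(1).tolist())
    x,y=a.mean(0).astype(int); S.append(cv2.resize(im[max(y-30,0):y+30,x-30:x+30],(400,400),interpolation=cv2.INTER_CUBIC)); print(x-30,y-30)
cv2.imwrite("pics/held.png",np.hstack(S))
E
```

```text
7.3667 [0.58131548 0.25773697 0.26849556] [ 2.22260251e+00  2.22009823e+00 -3.12196044e-04] 0.12473102295669902 19.999816417694092
top [[119.3, 182.8], [96.6, 161.6]]
77 142
scene [[481.2, 195.4], [504.8, 123.5]]
463 129
```

View pics/held.png

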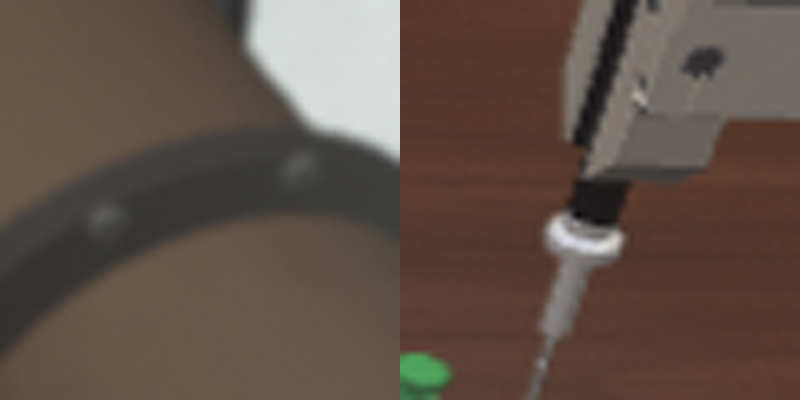

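The scene crop shows the oiler held upright, with the collar at (490.8,165.8) and the wire heading to about (480,195). That's within 1 px of the tip predicted 90.7 mm below the TCP and about 1.3 mm to −y. I'll cross-check the cup and bush in the wrist pictures while moving over the cup.

Emit:
step_arm(steps=[[-5, -25, 0, 0, 0, 0], [-5, -25, 0, 0, 0, 0], [-5, -25, 0, 0, 0, 0], [-5, -25, 0, 0, 0, 0], [-5, -25, 0, 0, 0, 0], [-5, -25, 0, 0, 0, 0], [-5, -25, 0, 0, 0, 0], [-5, -25, 0, 0, 0, 0], [-5, -25, 0, 0, 0, 0], [-5, -25, 0, 0, 0, 0], [-2, -18, -30, 0, 0, 0], [0, 0, -30, 0, 0, 0], [0, 0, -15, 0, 0, 0], [0, 0, 0, 0, 0, 0], [0, 0, 0, 0, 0, 0], [0, 0, 0, 0, 0, 0]])

```text
clock: 8.8
position: [0.5299, -0.0096, 0.1945]
ee_rot: [2.222, 2.221, 0.001]
force: [0.1, 0.4, -0.9]
width: 0.128
gripper_force: 20.0
```

```bash
python3 - <<'E'
from h import *
o=observe();p=o["position"];print(o["clock"],p,o["ee_rot"],o["gripper_force"])
c,w=grab("wrist","w3"); print("tip px",proj(c,p+[0,-.0013,-.0907]),"rim px",proj(c,[.529,-.011,.034]), proj(c,[.529,-.011,.018]))
s,im=grab("scene","s3"); a=proj(s,p+[0,-.0013,-.0907]); print("scene tip",a,"rim",proj(s,[.529,-.011,.034]))
a=a.astype(int)
cv2.imwrite("pics/c3.png",np.hstack([cv2.resize(w[150:350,180:380],(400,400),interpolation=cv2.INTER_CUBIC),cv2.resize(im[a[1]-35:a[1]+45,a[0]-40:a[0]+40],(400,400),interpolation=cv2.INTER_CUBIC)])); print(a-[40,35])
E
```

```text
8.8 [ 0.52993803 -0.00960012  0.1945396 ] [2.22166046e+00 2.22074543e+00 1.39054201e-03] 19.999789595603943
tip px [278.64375503 210.20283573] rim px [277.96121925 188.80920312] [278.04636645 185.06139325]
scene tip [326.76265207 204.34604747] rim [325.2237563  229.93227168]
[286 169]
```

View pics/c3.png

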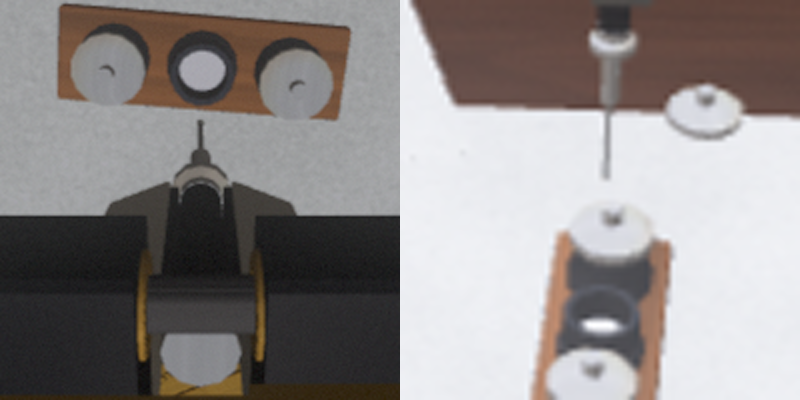

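Wrist crop: tip at (280,211), cup mouth at (281,184.5). Scene: tip at (327.2,204.6), mouth at (326.4,231). That puts the cup at about (.531,-.007), well within the well's margin. I'll shift +1, +3 mm and dip.

Emit:
step_arm(steps=[[1, 3, -15, 0, 0, 0], [0, 0, -15, 0, 0, 0], [0, 0, -15, 0, 0, 0], [0, 0, -10, 0, 0, 0], [0, 0, -8, 0, 0, 0], [0, 0, -7, 0, 0, 0], [0, 0, -6, 0, 0, 0], [0, 0, -5, 0, 0, 0], [0, 0, 0, 0, 0, 0], [0, 0, 0, 0, 0, 0], [0, 0, 0, 0, 0, 0], [0, 0, 0, 0, 0, 0]])

```text
clock: 9.9
position: [0.5308, -0.0071, 0.1132]
ee_rot: [2.222, 2.22, 0.001]
force: [-0.5, 0.0, -0.7]
width: 0.128
gripper_force: 20.0
```

```bash
python3 - <<'E'
from h import *
o=observe();p=o["position"];print(o["clock"],p,o["force"],o["gripper_force"])
c,w=grab("wrist","w4"); s,im=grab("scene","s4"); a=proj(s,[.529,-.011,.034]).astype(int)
cv2.imwrite("pics/c4.png",np.hstack([cv2.resize(w[120:320,180:380],(400,400),interpolation=cv2.INTER_CUBIC),cv2.resize(im[a[1]-40:a[1]+40,a[0]-40:a[0]+40],(400,400),interpolation=cv2.INTER_CUBIC)]))
E
```

```text
9.9 [ 0.53075844 -0.00709052  0.11317376] [-0.47021026  0.02759926 -0.74086065] 19.99973237514496
```

View pics/c4.png

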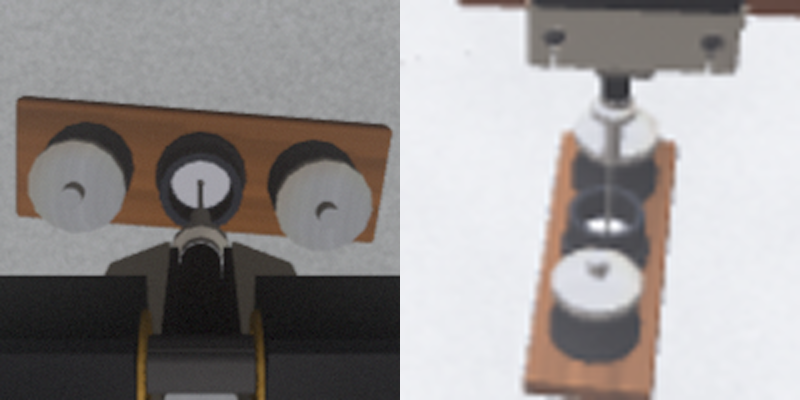

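The tip is inside the well near its centre: wrist crop (200,185), with the mouth centre at (202,187). Scene shows the wire going into the mouth. I'll go 2 mm deeper, hold, lift, and move over the bush.

Emit:
step_arm(steps=[[0, 0, -2, 0, 0, 0], [0, 0, 0, 0, 0, 0], [0, 0, 0, 0, 0, 0], [0, 0, 0, 0, 0, 0], [0, 0, 5, 0, 0, 0], [0, 0, 10, 0, 0, 0], [0, 0, 15, 0, 0, 0], [0, 0, 25, 0, 0, 0], [0, 0, 25, 0, 0, 0], [0, 0, 25, 0, 0, 0], [0, 0, 20, 0, 0, 0], [0, 0, 0, 0, 0, 0], [0, 0, 0, 0, 0, 0]])

```text
clock: 11.08
position: [0.5312, -0.007, 0.2376]
ee_rot: [2.221, 2.218, 0.003]
force: [-0.3, 0.3, 0.0]
width: 0.127
gripper_force: 20.0
```

Emit:
step_arm(steps=[[-1, -20, 0, 0, 0, 0], [-1, -25, 0, 0, 0, 0], [-1, -25, 0, 0, 0, 0], [-1, -25, 0, 0, 0, 0], [-1, -25, 0, 0, 0, 0], [-1, -25, 0, 0, 0, 0], [-1, -25, 0, 0, 0, 0], [-1, -25, 0, 0, 0, 0], [-2, -25, 0, 0, 0, 0], [-2, -20, 0, 0, 0, 0], [0, -6, -5, 0, 0, 0], [0, 0, -15, 0, 0, 0], [0, 0, -15, 0, 0, 0], [0, 0, -5, 0, 0, 0], [0, 0, 0, 0, 0, 0], [0, 0, 0, 0, 0, 0], [0, 0, 0, 0, 0, 0]])

```text
clock: 12.5
position: [0.5189, -0.2527, 0.1964]
ee_rot: [2.221, 2.221, 0.001]
force: [0.6, 0.0, -0.5]
width: 0.126
gripper_force: 20.0
```

```bash
python3 - <<'E'
from h import *
o=observe();p=o["position"];print(o["clock"],p,o["ee_rot"],o["force"],o["gripper_force"])
t=p+[0,-.0013,-.0907];b=[.519,-.254,.0825]
c,w=grab("wrist","w5"); s,im=grab("scene","s5")
print("wrist tip",proj(c,t),"bush",proj(c,b)); a=proj(s,t); print("scene tip",a,"bush",proj(s,b)); a=a.astype(int)
cv2.imwrite("pics/c5.png",np.hstack([cv2.resize(w[150:250,230:330],(400,400),interpolation=cv2.INTER_CUBIC),cv2.resize(im[a[1]-20:a[1]+30,a[0]-25:a[0]+25],(400,400),interpolation=cv2.INTER_CUBIC)])); print(a-[25,20])
E
```

```text
12.5 [ 0.51889898 -0.25270099  0.19636361] [2.22144259e+00 2.22054381e+00 7.53154935e-04] [ 0.62525076  0.01397454 -0.53479826] 19.999690353870392
wrist tip [278.65539486 210.15536656] bush [278.86848793 201.89166229]
scene tip [207.63987194 195.96524342] bush [208.95721212 204.77002782]
[182 175]
```

View pics/c5.png

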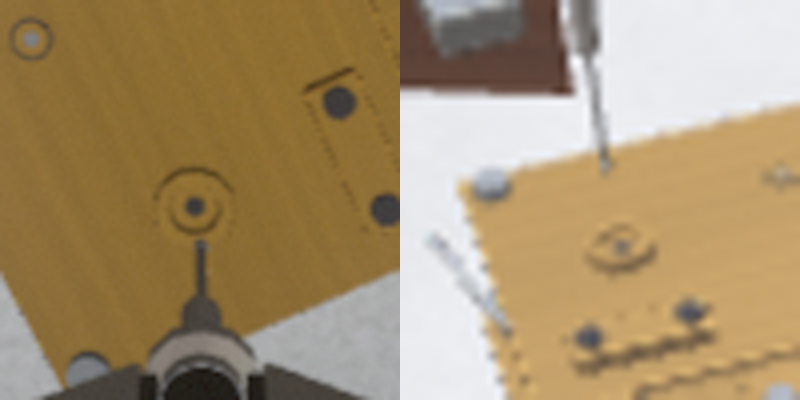

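Wrist crop: tip at (280.2,210.3), sink hole at (278.8,201.5). Scene: tip at (207.6,196), sink at (209.5,205.9). Against the predictions the tip needs about −1 mm in x. That is my tenth picture, so from here I work from numbers only. I'll descend to just above the sink and average a force baseline.

Emit:
step_arm(steps=[[-1, 0, -5, 0, 0, 0], [0, 0, -5, 0, 0, 0], [0, 0, -5, 0, 0, 0], [0, 0, -4, 0, 0, 0], [0, 0, -3, 0, 0, 0], [0, 0, 0, 0, 0, 0], [0, 0, 0, 0, 0, 0], [0, 0, 0, 0, 0, 0]])

```text
clock: 13.27
position: [0.5176, -0.2531, 0.1738]
ee_rot: [2.222, 2.22, 0.0]
force: [0.5, -0.3, -0.1]
width: 0.126
gripper_force: 20.0
```

```bash
cat > f.py <<'E'
from h import *
F=[]
for i in range(16): cams.get_image("wrist"); o=observe(); F.append(np.r_[o["force"],o["position"]])
F=np.array(F); print(o["clock"],F.mean(0).round(4),(F[:,:3].std(0)/4).round(2),o["gripper_force"])
E
python3 f.py
```

```text
14.0667 [-0.1023 -0.0918 -0.5812  0.5175 -0.2532  0.1738] [0.1  0.09 0.14] 19.999670684337616
```

Baseline Fz is −0.58 ± 0.14 N. Contact is expected about 3.6 mm lower.

Emit:
step_arm(steps=[[0.5, 0.5, -1, 0, 0, 0], [0, 0, -1, 0, 0, 0], [0, 0, -1, 0, 0, 0], [0, 0, -1, 0, 0, 0], [0, 0, -1, 0, 0, 0], [0, 0, -1, 0, 0, 0], [0, 0, 0, 0, 0, 0], [0, 0, 0, 0, 0, 0], [0, 0, 0, 0, 0, 0]])

```text
clock: 14.82
position: [0.518, -0.2526, 0.1678]
ee_rot: [2.223, 2.22, 0.0]
force: [-0.6, 0.3, 0.8]
width: 0.126
gripper_force: 20.0
```

```bash
python3 f.py
```

```text
15.6167 [-0.3169 -0.2527  0.785   0.5179 -0.2526  0.1678] [0.13 0.12 0.12] 19.99988704919815
```

The push rose 1.37 N where the sink bottom predicts 1.4 N; the collar top would give 3.2 N and the bare plate 0.2 N. So the tip is in the sink. One more millimetre brings it to about 2 N.

Emit:
step_arm(steps=[[0, 0, -1, 0, 0, 0], [0, 0, 0, 0, 0, 0], [0, 0, 0, 0, 0, 0], [0, 0, 0, 0, 0, 0], [0, 0, 0, 0, 0, 0], [0, 0, 0, 0, 0, 0]])

```text
clock: 16.12
position: [0.5179, -0.2526, 0.1668]
ee_rot: [2.223, 2.22, -0.0]
force: [0.3, 0.1, 1.9]
width: 0.126
gripper_force: 20.0
```

```bash
python3 f.py; python3 - <<'E'
from h import *
o=observe();p=o["position"];c,w=grab("wrist","w6");print(proj(c,[p[0],p[1]-.0013,.0795]))
s=w[150:260,230:330]; g=cv2.cvtColor(s,cv2.COLOR_BGR2HSV)
m=(g[:,:,1]<90)
for r in range(30,70,2): x=np.where(m[r,30:70])[0]; print(r+150,(x+260).tolist())
E
```

```text
16.9167 [-0.2249  0.1786  1.4437  0.5179 -0.2526  0.1668] [0.1  0.14 0.15] 20.000033676624298
[278.74394775 211.54816633]
180 []
182 []
184 []
186 []
188 []
190 []
192 []
194 []
196 []
198 []
200 []
202 []
204 []
206 []
208 []
210 [279, 280]
212 [278, 279, 280, 281]
214 [279, 280]
216 [280]
218 [280]
```

The push is 2.0 N as measured, and the tip shows at (279.5,211), within 1 px of the sink position. Handing in.

```bash
python3 -c "
from h import *
print(job.sign_off())"
```

```text
the job is handed in; nothing more can be done
None
```

I dipped the oiler about 13 mm into the open cup, touched its tip to the bottom of the bush's sink at about 2 N, and handed the job in at about 17 s still holding it upright; the judge returned no result.

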